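# Check the stoppers under the collection boxes and sort the boxes

### The job

The three wooden collection boxes standing in the middle of the counter look alike, but the black rubber stopper in the underside of any of them may have been pushed up inside, so that it would lose its coins. Tip each of the three over to check its underside, then push every sound box (stopper flush) back until it is up against the brass rail at the customers' edge, and put every box with a pushed-in stopper on the black bar mat for repair; all three stay lying on their sides, as a sign that they have been checked. Leave the fourth box beside the note pad and everything else where it is.

Things in the scene. Friction and masses are not known exactly. Their poses are not given: they have to be found in the camera images.
- box_1_centre (a point): wooden collection box, 60 x 60 mm, 104 mm tall, 0.65 kg, coin slot on top, one of three that look alike. The point is its centre, 52 mm above its underside when it stands; z points from the underside to the slotted top, x and y are normals of its side faces. It stands on its underside or lies on any side; lying, it slides off under a push of 3 to 5 N
- box_2_centre (a point): box like box_1. In the middle of each 60 x 60 mm underside is a round 45 mm hole with a black rubber stopper: a flush one has its face 1.5 mm inside the underside, a pushed-in one leaves an open hollow 25 mm deep, 43 mm wide. The stopper stays as it is when pressed
- box_3_centre (a point): box like box_1. Whether any box has a pushed-in stopper, and which, is drawn anew each time and is not in the state: each underside has to be seen or felt
- gallery_rail: fixed brass rail, a tube 10 mm thick, 500 mm long, its axis 30 mm above the counter, on three posts along the far edge. Origin on the counter under the tube's middle; y along the tube, -x towards the boxes and the robot
- bar_mat: black ribbed rubber bar mat, 280 x 170 mm, 4 mm thick (rim 5 mm), fixed to the counter, on the left or the right of the boxes; a serving tray with used crockery (up to 92 mm tall) lies on the other side. Origin at the middle of its underside; x along its long side, z up
- fourth_box_centre (a point): centre of a fourth box of the same kind, standing at the far left beside the note pad; it is fixed, full, and stays there
- roll: bystander, leave it alone: white till roll standing on end, 40 mm wide, 57 mm tall; origin under its middle
- tape: bystander, leave it alone: roll of black tape lying flat, 53 mm wide, 19 mm high; origin under its middle

How it is judged:
At the end, for the whole second after the job is handed in: all three boxes lie on a side (axis within 12 degrees of level), released and still: those with a flush stopper against the rail, centre at most 77 mm from the tube's axis (57 mm is end-on and touching), those with a pushed-in stopper with the centre over the bar mat (((not (distance between sunk_stopper_c0 and box_1_centre below 0.035 m) and (x of box_1_centre in the frame of gallery_rail between -0.077 and 0 m and y of box_1_centre in the frame of gallery_rail between -0.25 and 0.25 m and z of box_1_centre in the frame of gallery_rail between 0.02 and 0.07 m)) or (distance between sunk_stopper_c0 and box_1_centre below 0.035 m and (x of box_1_centre in the frame of bar_mat between -0.14 and 0.14 m and y of box_1_centre in the frame of bar_mat between -0.085 and 0.085 m and z of box_1_centre in the frame of bar_mat between 0.02 and 0.1 m))) and angle between box_1_centre's own z axis and vertical between 1.35 and 1.8 rad and linear speed of each of box_1, box_2, box_3 below 0.02 m/s and ((not (distance between sunk_stopper_c0 and box_2_centre below 0.035 m) and (x of box_2_centre in the frame of gallery_rail between -0.077 and 0 m and y of box_2_centre in the frame of gallery_rail between -0.25 and 0.25 m and z of box_2_centre in the frame of gallery_rail between 0.02 and 0.07 m)) or (distance between sunk_stopper_c0 and box_2_centre below 0.035 m and (x of box_2_centre in the frame of bar_mat between -0.14 and 0.14 m and y of box_2_centre in the frame of bar_mat between -0.085 and 0.085 m and z of box_2_centre in the frame of bar_mat between 0.02 and 0.1 m))) and angle between box_2_centre's own z axis and vertical between 1.35 and 1.8 rad and ((not (distance between sunk_stopper_c0 and box_3_centre below 0.035 m) and (x of box_3_centre in the frame of gallery_rail between -0.077 and 0 m and y of box_3_centre in the frame of gallery_rail between -0.25 and 0.25 m and z of box_3_centre in the frame of gallery_rail between 0.02 and 0.07 m)) or (distance between sunk_stopper_c0 and box_3_centre below 0.035 m and (x of box_3_centre in the frame of bar_mat between -0.14 and 0.14 m and y of box_3_centre in the frame of bar_mat between -0.085 and 0.085 m and z of box_3_centre in the frame of bar_mat between 0.02 and 0.1 m))) and angle between box_3_centre's own z axis and vertical between 1.35 and 1.8 rad).
It fails at once if something that is no part of the job is knocked over or shoved more than 3 cm (distance of any of fourth_box_centre, roll, tape from where it was at the start of the episode above 0.03 m).
It also fails if it takes over 72 s, if anything falls off the work surface, if the arm or the gripper's body presses on something with over 40 N, if the wrist force passes 120 N, or if a joint passes its speed limit or range.

### The arm

A 6-joint arm with a two-finger parallel gripper is mounted at the origin on a cart in front of the work surface, level with it; the furniture and walls round the work are solid. World frame = base frame: x ahead of the robot, y to its left, z up, the work surface at z = 0. Lengths are in m, angles in rad, forces in N, time in s.
With the tool pointing down it reaches from about 0.35 to 0.925 m from the base axis. Payload 6.4 kg.
Tool frame: the origin (TCP) lies midway between the tips of the shut fingers; the grasp point (between the pads) lies 19 mm behind it; z points along the fingers, y is the line along which they close (so a half turn about z gives the same grasp; the last joint's range is limited). The gripper opens to 85 mm and grips with 20 to 120 N. Pads are 22 mm wide; open, the fingers measure 114 mm over their backs; the gripper's body (76 mm by 85 mm) begins 54 mm behind the grasp point. The pads swing forward as they close: fully open they stand 13 mm farther back than shut.
Start: joints at [1.116, 0.245, 1.558, -0, 1.339, -0.174], TCP at [0.18, 0.625, 0.231] pointing down, gripper open.
Joint ranges: [-3.13, 3.13], [-1.02, 2.26], [0.13, 2.54], [-0.95, 4.09], [0.21, 2.88], [-2.74, 2.74]. Speed limits (rad/s): [2.57, 2.57, 3.14, 3.14, 3.14, 3.14].

### API

Orientations are given as a unit quaternion [w, x, y, z].
In Python, from plant import ctrl, eyes, boxes_of gives the robot as it stands. The module is installed in compiled form; this text tells all that it offers.
- The arm moves only by the shell command python3 -m handwheel 'ROWS'. ROWS is JSON, a list of rows, each a list of 3 entries, a list of its own where there are three numbers: the shift along the tool's x, y, z in units of 40 mm (1.0 is 40 mm), then the turn, a rotation vector about the tool's x, y, z in units of 8 degrees (1.0 is 8 degrees), then the finger opening in mm, from 0 to 85.4. In form: [[[dx, dy, dz], [ax, ay, az], claw], ...]. A call has 1 to 10 rows; each row shifts and turns the commanded pose from where the row before left it, along the tool's axes as they then stand; what a row does not reach is not made up. A row lasts 1/10 s, in which the tool goes at most 50 mm and 8.59 degrees, less where a joint would pass 70% of its speed; a pose out of reach is approached as far as the arm can. A call is refused whole if a number of a shift passes 1 or a number of a turn 1, either way. A call with a gripper value outside its range is refused whole. The fingers move at their own pace and stop on an object; the grip force is fixed at half the most. Time passes only in rows, so rows that do not move let the fingers close. It gives the time, the measured TCP pose, the force, the opening and the grip force at its end, in the units of the state.
- ctrl.sense(): the state, without advancing time (a new reading comes with each control period).
- eyes.capture(name): name is "scene" or "side" or "wrist"; returns (picture, depth): 420x560x3 uint8, red, green, blue; 420x560 float32, m along the optical axis (not along the pixel's ray), 0 where there is no reading.
- eyes.camera_model(name): a dict with "K" (3x3 intrinsics, pixels), "extrinsics" (4x4, takes a point from camera to world coordinates); the wrist camera has in their place "tool_from_camera" (4x4, takes a point from camera to tool coordinates, whose origin is the TCP and whose axes are the flange's). Camera axes: x right, y down, z forward; pixel columns grow to the right and rows downward; lengths in m; the calibration is good to about 2 mm. A picture is of the moment at which its call begins: read the wrist's pose just before it. camera_model takes no time and is no camera call.
- ctrl.finish_job(): hands the job in; it is judged then, once.
Trained networks look in the newest picture that a camera, given by its name, has taken for a name from the list of things; names that differ only in an ending like _2 or _b are one class to them, and where a whole thing is asked for, a point or a joint stands for the part that bears it (a point fixed in the world has none). Each returns a list of dicts, best first, with "score" (0 to 1); they miss things now and then, are a little off and sometimes report something else, mostly with a low value. They report only what shows in the picture. A call takes as long as a camera call.
- boxes_of(camera, query): "bbox" ([left, top, right, bottom] in pixels, round what is visible of it).
The state is a dict: "clock": time; "q": joint angles; "qvel": joint speeds; "joint_torque": joint torques, N m; "eef_pos": TCP position; "tool_rot": TCP orientation; "ft_force": force on the tool from outside, world axes, zero at the start; "moment": the same for the moment, N m; "finger_gap": finger opening in m; "gripper_force": force on a finger pad.
Only numpy, scipy, OpenCV 4.12 (cv2) and the standard library are available. Lean on these libraries where they do the work, as an engineer would, in place of code of your own. Each camera call takes 0.05 s, during which the arm holds its last target. There are 200 camera calls.

## Working session

There is one attempt and no reset: what is moved stays moved. The work goes in short steps, Python scripts to look and compute and a shell command to move; the robot and the scene stay as the last step left them, time stands still between calls to the robot, and variables do not carry over. Pictures are saved under pics/ and viewed, at most 10 in all, crops included, and the job is handed in when it is done.

```bash
mkdir -p pics; cat > h.py <<'E'
import numpy as np, cv2
from plant import ctrl, eyes, boxes_of
from scipy.spatial.transform import Rotation as R
def T_tool():
    s=ctrl.sense(); q=s["tool_rot"]; T=np.eye(4); T[:3,:3]=R.from_quat([q[1],q[2],q[3],q[0]]).as_matrix(); T[:3,3]=s["eef_pos"]; return T
def cap(name):
    T=T_tool(); im,d=eyes.capture(name); m=eyes.camera_model(name)
    E=np.array(m["extrinsics"]) if "extrinsics" in m else T@np.array(m["tool_from_camera"])
    K=np.array(m["K"]); v,u=np.mgrid[:420,:560]
    P=np.stack([(u-K[0,2])/K[0,0]*d,(v-K[1,2])/K[1,1]*d,d],-1)@E[:3,:3].T+E[:3,3]
    P[d==0]=np.nan
    return im,P
def save(n,im): cv2.imwrite("pics/"+n+".png",im[:,:,::-1])
E
python3 - <<'E'
from h import *
s=ctrl.sense(); print(s["clock"],s["eef_pos"],s["tool_rot"],s["q"])
print(T_tool().round(3))
ims=[]
for c in ["scene","side"]:
    im,P=cap(c); ims.append(im); np.save(c+"P.npy",P); save(c,im)
    m=eyes.camera_model(c); print(c,np.array(m["extrinsics"]).round(2).tolist())
    for n in (["box_1_centre","bar_mat","gallery_rail","fourth_box_centre","roll","tape"]):
        for b in boxes_of(c,n)[:5]:
            l,t,r,bb=[int(x) for x in b["bbox"]]; 
            p=np.nanmedian(P[max(0,t):bb,max(0,l):r].reshape(-1,3),0)
            print(n,round(b["score"],2),[l,t,r,bb],p.round(3))
E
```

```text
0.0 [0.17985934 0.62401768 0.23017418] [-3.12035712e-04  1.39927632e-01  9.90161241e-01 -9.36529713e-04] [ 1.11590272e+00  2.45790063e-01  1.55905404e+00  1.44237022e-05
  1.33872279e+00 -1.74120141e-01]
[[-0.961  0.277 -0.001  0.18 ]
 [ 0.277  0.961 -0.002  0.624]
 [ 0.    -0.002 -1.     0.23 ]
 [ 0.     0.     0.     1.   ]]
scene [[0.59, -0.56, 0.58, -0.19], [-0.81, -0.42, 0.41, -0.42], [0.02, -0.71, -0.7, 0.92], [0.0, 0.0, 0.0, 1.0]]
box_1_centre 0.7 [323, 225, 357, 273] [ 0.49  -0.126  0.044]
bar_mat 0.79 [160, 162, 258, 232] [0.454 0.338 0.003]
gallery_rail 0.91 [269, 162, 412, 241] [ 0.701  0.121 -0.003]
fourth_box_centre 0.96 [180, 130, 212, 173] [0.575 0.485 0.017]
fourth_box_centre 0.57 [323, 223, 359, 274] [ 0.496 -0.126  0.029]
roll 0.52 [210, 215, 231, 236] [0.385 0.203 0.028]
tape 0.76 [331, 293, 350, 314] [ 0.385 -0.2    0.01 ]
side [[0.93, -0.18, 0.31, 0.12], [-0.36, -0.45, 0.82, -1.0], [-0.01, -0.87, -0.49, 0.7], [0.0, 0.0, 0.0, 1.0]]
box_1_centre 0.93 [281, 219, 310, 263] [ 0.498 -0.151  0.056]
box_1_centre 0.19 [299, 185, 372, 261] [0.691 0.078 0.001]
bar_mat 0.7 [209, 177, 284, 204] [0.467 0.315 0.006]
gallery_rail 0.97 [298, 183, 377, 265] [0.693 0.092 0.001]
gallery_rail 0.56 [218, 193, 236, 217] [0.383 0.198 0.007]
fourth_box_centre 0.94 [245, 149, 261, 173] [0.571 0.464 0.063]
roll 0.69 [215, 193, 236, 216] [0.379 0.206 0.007]
tape 0.7 [259, 269, 276, 283] [ 0.39  -0.199  0.017]
```

View pics/scene.png

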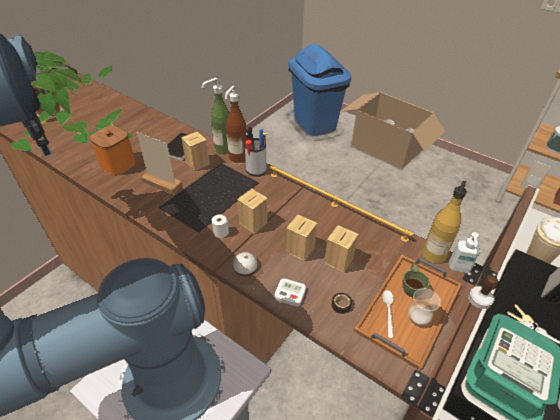

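View pics/side.png

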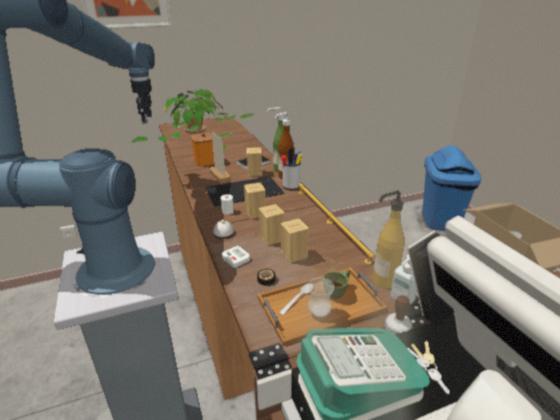

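The scene shows the three boxes standing at about pixels (253,212), (301,238) and (341,249), with the fourth at (196,151). The mat is on the left at (210,197), the rail runs from (272,170) to (408,238), and the tray is on the right. The side view agrees.

```bash
python3 - <<'E'
from h import *
for c in ["scene","side"]:
    P=np.load(c+"P.npy"); im=cv2.imread("pics/%s.png"%c)
    m=((P[...,2]>.095)&(P[...,2]<.112)&(P[...,0]>.38)&(P[...,0]<.62)&(P[...,1]>-.25)&(P[...,1]<.25)).astype(np.uint8)
    n,L,st,_=cv2.connectedComponentsWithStats(m)
    for i in range(1,n):
        if st[i,4]<40: continue
        q=P[L==i]; r=cv2.minAreaRect((q[:,:2]*1000).astype(np.float32)); print(c,st[i,4],np.array(r[0]).round(0),np.array(r[1]).round(0),round(r[2],1),q[:,2].mean().round(3), im[L==i].mean(0).round(0))
    hsv=cv2.cvtColor(im,cv2.COLOR_BGR2HSV)
    m=(hsv[...,0]>15)&(hsv[...,0]<35)&(hsv[...,1]>150)&(hsv[...,2]>90)&(P[...,2]>.02)&(P[...,2]<.045)&(P[...,0]>.6)&(P[...,0]<.8)
    q=P[m]; q=q[np.argsort(q[:,1])]
    if len(q)>10: print("rail",len(q),q[:3].round(3),q[-3:].round(3),np.polyfit(q[:,1],q[:,0],1))
    m=((im.max(2)<45)&(abs(P[...,2])<.02)&(P[...,0]>.3)&(P[...,0]<.65)&(P[...,1]>.15)&(P[...,1]<.55)).astype(np.uint8)
    m=cv2.morphologyEx(m,cv2.MORPH_OPEN,np.ones((3,3))); n,L,st,_=cv2.connectedComponentsWithStats(m); i=1+st[1:,4].argmax()
    print("mat",[np.round(x,1) for x in cv2.minAreaRect((P[L==i][:,:2]*1000).astype(np.float32))])
E
```

```text
scene 372 [472. 153.] [66. 64.] 87.5 0.102 [121. 180. 217.]
scene 429 [471. -18.] [65. 61.] 3.2 0.102 [123. 183. 220.]
scene 452 [ 502. -125.] [62. 62.] 4.3 0.103 [124. 185. 222.]
rail 492 [[ 0.678 -0.361  0.044]
 [ 0.676 -0.361  0.03 ]
 [ 0.669 -0.359  0.035]] [[0.683 0.249 0.034]
 [0.689 0.249 0.035]
 [0.685 0.25  0.037]] [0.03923215 0.68532377]Traceback (most recent call last):
  File "<stdin>", line 14, in <module>
ValueError: attempt to get argmax of an empty sequence
```

```bash
python3 -m handwheel '[[[0,0,0],[0,0,-1],30],[[0,0,0],[0,0,-1],30],[[-0.4,-0.9,0],[0,0,0],30],[[-0.46,-0.98,0],[0,0,0],30],[[-0.46,-0.98,0],[0,0,0],30],[[-0.46,-0.98,0],[0,0,0],30],[[-0.46,-0.98,0],[0,0,0],30],[[-0.46,-0.98,0],[0,0,0],30],[[-0.46,-0.98,0],[0,0,0],30],[[-0.46,-0.98,0],[0,0,0],30]]'
python3 -m handwheel '[[[-0.46,-0.98,0],[0,0,0],30],[[-0.46,-0.98,0],[0,0,0],30],[[-0.46,-0.98,0],[0,0,0],30],[[0,0,0],[0,0,0],30]]'
python3 - <<'E'
from h import *
print(T_tool().round(3), ctrl.sense()["clock"])
im,P=cap("wrist"); save("w1",im)
c="scene"; P=np.load("sceneP.npy"); im=cv2.imread("pics/scene.png")
m=((im.max(2)<75)&(abs(P[...,2])<.02)&(P[...,0]>.3)&(P[...,0]<.65)&(P[...,1]>.15)&(P[...,1]<.55)).astype(np.uint8)
m=cv2.morphologyEx(m,cv2.MORPH_OPEN,np.ones((3,3))); n,L,st,_=cv2.connectedComponentsWithStats(m)
i=1+st[1:,4].argmax();print("mat",st[i],[np.round(x,1) for x in cv2.minAreaRect((P[L==i][:,:2]*1000).astype(np.float32))])
hsv=cv2.cvtColor(im,cv2.COLOR_BGR2HSV)
m=(hsv[...,0]>15)&(hsv[...,0]<35)&(hsv[...,1]>150)&(hsv[...,2]>90)&(P[...,2]>.028)&(P[...,2]<.05)&(P[...,0]>.6)&(P[...,0]<.8)&(P[...,1]>-.19)
q=P[m];print(np.polyfit(q[:,1],q[:,0],1),q.min(0),q.max(0))
E
```

```text
clock: 1.7
eef_pos: [0.3249, 0.3124, 0.2316]
tool_rot: [0.0, 0.001, 1.0, 0.0]
ft_force: [1.2, -0.0, 0.3]
finger_gap: 0.0303
gripper_force: 0.0
clock: 2.1
eef_pos: [0.3813, 0.1927, 0.2317]
tool_rot: [0.001, 0.004, 1.0, -0.0]
ft_force: [-0.8, 0.2, 0.7]
finger_gap: 0.03
gripper_force: 0.0
[[-1.     0.009  0.002  0.381]
 [ 0.009  1.    -0.001  0.193]
 [-0.002 -0.001 -1.     0.232]
 [ 0.     0.     0.     1.   ]] 2.1
mat [ 160  163   97   69 3098] [array([487.1, 345.3]), array([181.4, 282.4]), np.float64(89.9)]
[-0.00088798  0.68741284] [ 0.6794969  -0.18983555  0.02802267] [0.69497433 0.2497259  0.03940851]
```

```bash
python3 -m handwheel '[[[0,-0.98,0.6],[0,0,0],30],[[0,0,1],[0,0,0],30],[[0,0,1],[0,0,0],30],[[0,0,1],[0,0,0],30],[[-0.6,0,0],[0,0,0],30],[[-0.3,0,0],[0,0,0],30],[[-0.3,0,0],[0,0,0],30],[[-0.3,0,0],[0,0,0],30]]'
python3 -m handwheel '[[[-0.3,0,0],[0,0,0],30],[[-0.3,0,0],[0,0,0],30]]'
python3 -m handwheel '[[[-0.3,0,0],[0,0,0],30],[[-0.3,0,0],[0,0,0],30],[[-0.3,0,0],[0,0,0],30],[[0,0,0],[0,0,0],30],[[0,0,0],[0,0,0],30]]'
python3 - <<'E'
from h import *
im,P=cap("side"); save("s2",cv2.resize(im[170:290,180:400],None,fx=3,fy=3))
im,P=cap("scene"); save("c2",cv2.resize(im[150:290,150:400],None,fx=3,fy=3))
E
```

```text
clock: 2.95
eef_pos: [0.4404, 0.1576, 0.0884]
tool_rot: [0.0, 0.0, 1.0, 0.0]
ft_force: [-3.1, -0.0, 2.8]
finger_gap: 0.0297
gripper_force: 1.5
clock: 3.15
eef_pos: [0.4649, 0.1571, 0.0881]
tool_rot: [0.001, 0.001, 1.0, 0.0]
ft_force: [-0.5, -0.1, 1.1]
finger_gap: 0.0299
gripper_force: 0.6
clock: 3.65
eef_pos: [0.4994, 0.1568, 0.087]
tool_rot: [-0.0, 0.001, 1.0, -0.0]
ft_force: [-0.7, 0.1, 0.1]
finger_gap: 0.0303
gripper_force: 0.0
```

View pics/c2.png

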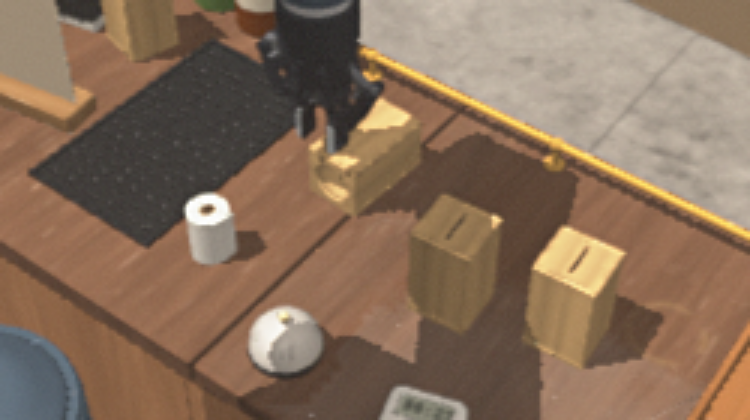

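Box A lies on its side with its underside at crop pixel (335,175), and it looks hollow. Next I'll tip B and C.

```bash
python3 -m handwheel '[[[0.9,0,0],[0,0,0],30],[[0.9,-0.5,0],[0,0,0],30],[[0.8,-0.9,0],[0,0,0],30],[[0,-1,0],[0,0,0],30],[[0,-1,0],[0,0,0],30],[[0,-1,0],[0,0,0],30],[[-0.6,0,0],[0,0,0],30],[[-0.3,0,0],[0,0,0],30],[[-0.3,0,0],[0,0,0],30],[[-0.3,0,0],[0,0,0],30]]'
python3 -m handwheel '[[[-0.3,0,0],[0,0,0],30],[[-0.3,0,0],[0,0,0],30],[[-0.3,0,0],[0,0,0],30],[[-0.3,0,0],[0,0,0],30],[[0,0,0],[0,0,0],30],[[0,0,0],[0,0,0],30]]'
python3 -m handwheel '[[[1,0,0],[0,0,0],30],[[1,0,0],[0,0,0],30],[[0,-0.9,0],[0,0,0],30],[[0,-0.9,0],[0,0,0],30],[[0,-0.9,0],[0,0,0],30],[[-0.6,0,0],[0,0,0],30],[[-0.3,0,0],[0,0,0],30],[[-0.3,0,0],[0,0,0],30],[[-0.3,0,0],[0,0,0],30],[[-0.3,0,0],[0,0,0],30]]'
python3 -m handwheel '[[[-0.3,0,0],[0,0,0],30],[[-0.3,0,0],[0,0,0],30],[[-0.3,0,0],[0,0,0],30],[[0,0,0],[0,0,0],30],[[0,0,0],[0,0,0],30],[[0.8,0,-1],[0,0,0],85],[[0.8,0,-1],[0,0,0],85],[[0.8,0,-1],[0,0,0],85],[[0.8,0,0],[0,0,0],85],[[0,0,0],[0,0,0],85]]'
python3 - <<'E'
from h import *
im,P=cap("scene"); save("c3",cv2.resize(im[150:290,150:400],None,fx=3,fy=3)); np.save("c3P.npy",P)
m=((P[...,2]>.05)&(P[...,2]<.067)&(P[...,0]>.45)&(P[...,0]<.68)&(P[...,1]>-.25)&(P[...,1]<.25)).astype(np.uint8)
n,L,st,_=cv2.connectedComponentsWithStats(m)
for i in range(1,n):
    if st[i,4]<60: continue
    q=P[L==i]; r=cv2.minAreaRect((q[:,:2]*1000).astype(np.float32)); c=np.array(r[0])/1000
    # underside depth: z 0.02-0.04 points around y
    k=(abs(P[...,1]-c[1])<.012)&(P[...,2]>.024)&(P[...,2]<.045)&(P[...,0]<c[0]-.0)&(P[...,0]>c[0]-.1)
    e=(abs(P[...,1]-c[1])<.03)&(P[...,2]>.01)&(P[...,2]<.056)&(P[...,0]<c[0]-.0)&(P[...,0]>c[0]-.1)&~((abs(P[...,1]-c[1])<.023))
    print(st[i,4],c,np.array(r[1]).round(0),round(r[2],1),"mid x",np.nanmedian(P[k][:,0]).round(3),"edge x",np.nanpercentile(P[e][:,0],[10,30,50]).round(3))
E
```

```text
clock: 4.75
eef_pos: [0.4546, -0.019, 0.0871]
tool_rot: [-0.001, 0.001, 1.0, 0.0]
ft_force: [-2.3, 0.1, 1.6]
finger_gap: 0.0298
gripper_force: 1.1
clock: 5.35
eef_pos: [0.5031, -0.0191, 0.0871]
tool_rot: [-0.0, 0.001, 1.0, 0.0]
ft_force: [0.3, 0.7, 0.4]
finger_gap: 0.0298
gripper_force: 0.0
clock: 6.35
eef_pos: [0.4958, -0.1263, 0.0872]
tool_rot: [0.0, 0.0, 1.0, 0.0]
ft_force: [-2.0, 0.5, 2.4]
finger_gap: 0.0299
gripper_force: 0.7
clock: 7.35
eef_pos: [0.4031, -0.1268, 0.205]
tool_rot: [0.001, 0.002, 1.0, -0.001]
ft_force: [0.8, 0.0, -0.0]
finger_gap: 0.0851
gripper_force: 0.0
538 [0.5576283  0.14809404] [ 64. 110.] 87.0 mid x nan edge x [0.505 0.511 0.52 ]
426 [ 0.55020251 -0.01390674] [99. 62.] 0.7 mid x 0.506 edge x [0.502 0.505 0.515]
279 [ 0.58620776 -0.13386443] [108.  32.] 3.5 mid x 0.538 edge x [0.533 0.535 0.536]
  return np.nanmean(a, axis, out=out, keepdims=keepdims)
```

View pics/c3.png

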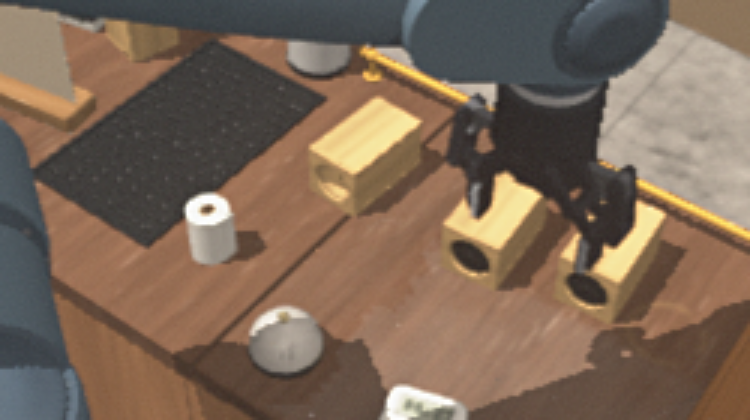

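A's stopper is pushed in: at crop (333,182) there is a wooden hollow. B at (470,257) and C at (587,287) show black faces level with their edges in depth, so they are flush. I'll push C to the rail first.

```bash
python3 -m handwheel '[[[-0.8,0,1],[0,0,0],30],[[-0.7,0.1,1],[0,0,0],30],[[-0.6,0,1],[0,0,0],30],[[0,0,1],[0,0,0],30],[[0,0,0.6],[0,0,0],30],[[-0.4,0,0],[0,0,0],30],[[-0.3,0,0],[0,0,0],30],[[-0.3,0,0],[0,0,0],30],[[-0.3,0,0],[0,0,0],30],[[-0.2,0,0],[0,0,0],30]]'
python3 -m handwheel '[[[-0.1,0,0],[0,0,0],30],[[-0.1,0,0],[0,0,0],30]]'
```

```text
clock: 8.4
eef_pos: [0.5492, -0.1231, 0.0214]
tool_rot: [-0.0, 0.001, 1.0, 0.0]
ft_force: [-3.1, 0.3, -0.8]
finger_gap: 0.03
gripper_force: 1.8
clock: 8.6
eef_pos: [0.5563, -0.1232, 0.0215]
tool_rot: [-0.001, 0.001, 1.0, 0.0]
ft_force: [-4.6, -0.0, 0.4]
finger_gap: 0.0298
gripper_force: 2.5
```

```bash
python3 -m handwheel '[[[-0.1,0,0],[0,0,0],30],[[-0.1,0,0],[0,0,0],30]]'
python3 -m handwheel '[[[-0.08,0,0],[0,0,0],30],[[0,0,0],[0,0,0],30]]'
```

```text
clock: 8.8
eef_pos: [0.5644, -0.1233, 0.0215]
tool_rot: [-0.0, 0.001, 1.0, 0.0]
ft_force: [-4.7, 0.4, -0.3]
finger_gap: 0.0303
gripper_force: 2.3
clock: 9.0
eef_pos: [0.5683, -0.1234, 0.0215]
tool_rot: [0.001, 0.001, 1.0, -0.0]
ft_force: [-2.2, 0.1, -0.8]
finger_gap: 0.0296
gripper_force: 0.8
```

```bash
python3 -m handwheel '[[[-0.08,0,0],[0,0,0],30],[[0,0,0],[0,0,0],30]]'
python3 -m handwheel '[[[-0.06,0,0],[0,0,0],30],[[0,0,0],[0,0,0],30]]'
python3 - <<'E'
from h import *
im,P=cap("side"); save("s3",cv2.resize(im[170:290,180:400],None,fx=3,fy=3))
E
```

```text
clock: 9.2
eef_pos: [0.5701, -0.1233, 0.0215]
tool_rot: [-0.001, 0.001, 1.0, 0.0]
ft_force: [-8.9, 0.2, 3.0]
finger_gap: 0.0301
gripper_force: 4.2
clock: 9.4
eef_pos: [0.5699, -0.1232, 0.0215]
tool_rot: [-0.005, 0.0, 1.0, 0.0]
ft_force: [-20.6, -0.5, 14.5]
finger_gap: 0.0299
gripper_force: 10.2
```

View pics/s3.png

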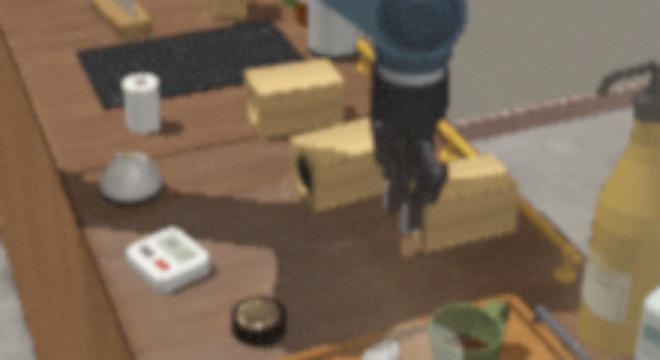

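C touches the rail at (470,200). Next I'll push B.

```bash
python3 -m handwheel '[[[0.9,0,0],[0,0,0],30],[[0.9,0,0],[0,0,0],30],[[0.95,0,0],[0,0,0],30],[[0,0.9,0],[0,0,0],30],[[0,0.9,0],[0,0,0],30],[[0,0.9,0],[0,0,0],30],[[-0.4,0,0],[0,0,0],30],[[-0.3,0,0],[0,0,0],30],[[-0.3,0,0],[0,0,0],30],[[-0.3,0,0],[0,0,0],30]]'
python3 -m handwheel '[[[-0.3,0,0],[0,0,0],30],[[-0.3,0,0],[0,0,0],30],[[-0.3,0,0],[0,0,0],30],[[-0.1,0,0],[0,0,0],30],[[-0.1,0,0],[0,0,0],30]]'
python3 -m handwheel '[[[-0.08,0,0],[0,0,0],30],[[-0.06,0,0],[0,0,0],30]]'
```

```text
clock: 10.45
eef_pos: [0.5156, -0.0154, 0.0215]
tool_rot: [-0.001, 0.001, 1.0, 0.0]
ft_force: [-7.4, 0.9, 5.1]
finger_gap: 0.0302
gripper_force: 3.7
clock: 10.95
eef_pos: [0.5593, -0.016, 0.0214]
tool_rot: [-0.001, 0.001, 1.0, -0.0]
ft_force: [-7.0, 0.6, 5.1]
finger_gap: 0.0301
gripper_force: 3.7
clock: 11.15
eef_pos: [0.5642, -0.0158, 0.0213]
tool_rot: [-0.002, 0.001, 1.0, 0.0]
ft_force: [-15.8, -1.2, 9.9]
finger_gap: 0.0298
gripper_force: 7.8
```

```bash
python3 -m handwheel '[[[0,0,0],[0,0,0],30],[[-0.05,0,0],[0,0,0],30],[[0,0,0],[0,0,0],30]]'
python3 -m handwheel '[[[0.6,0,0],[0,0,0],30],[[0.6,0,-0.8],[0,0,0],50],[[0,0.2,-1],[0,0,0],85],[[0,1,-1],[0,0,0],85],[[0,1,-1],[0,0,0],85],[[-0.3,1,0],[0,0,0],85],[[-0.3,1,0],[0,0,0],85],[[0,0,0],[0,0,0],85],[[0,0,0],[0,0,0],85]]'
python3 - <<'E'
from h import *
for c in ["wrist","scene"]:
    im,P=cap(c)
    m=((P[...,2]>.052)&(P[...,2]<.068)&(P[...,0]>.45)&(P[...,0]<.70)&(P[...,1]>-.25)&(P[...,1]<.24)).astype(np.uint8)
    n,L,st,_=cv2.connectedComponentsWithStats(m)
    for i in range(1,n):
        if st[i,4]<60: continue
        r=cv2.minAreaRect((P[L==i][:,:2]*1000).astype(np.float32)); print(c,st[i,4],[np.round(x,1) for x in r])
E
```

```text
clock: 11.45
eef_pos: [0.5642, -0.0158, 0.0211]
tool_rot: [-0.004, 0.001, 1.0, 0.0]
ft_force: [-15.5, -0.9, 12.8]
finger_gap: 0.0298
gripper_force: 8.0
clock: 12.35
eef_pos: [0.544, 0.1438, 0.1643]
tool_rot: [0.001, 0.0, 1.0, -0.0]
ft_force: [-0.7, -0.0, 0.4]
finger_gap: 0.0851
gripper_force: 0.0
wrist 8042 [array([555.1, 147.8]), array([ 60.2, 104.6]), np.float64(86.1)]
wrist 5619 [array([621.9, -15.6]), array([99.1, 61.4]), np.float64(0.5)]
wrist 3222 [array([ 632.6, -101.4]), array([ 37.7, 109. ]), np.float64(77.5)]
scene 521 [array([556. , 147.4]), array([ 61.6, 107.7]), np.float64(85.9)]
scene 548 [array([626.2, -16.5]), array([ 60.8, 107.9]), np.float64(89.5)]
scene 597 [array([ 631.7, -123.1]), array([ 61.5, 109.2]), np.float64(89.1)]
```

```bash
python3 -m handwheel '[[[-0.27,0.1,0.6],[0,0,0.49],85],[[0,0,1],[0,0,0],85],[[0,0,1],[0,0,0],85],[[0,0,0.8],[0,0,0],85],[[0,0,0.25],[0,0,0],85],[[0,0,0],[0,0,0],40],[[0,0,0],[0,0,0],40],[[0,0,0],[0,0,0],40],[[0,0,0],[0,0,0],40],[[0,0,0],[0,0,0],40]]'
python3 -m handwheel '[[[0,0,-0.1],[0,0,0],40],[[0,0,-0.4],[0,0,0],40],[[0,0,-0.5],[0,0,0],40],[[0,0,-0.5],[0,0,0],40],[[0,0,0],[0,0,0],40]]'
```

```text
clock: 13.45
eef_pos: [0.5555, 0.1473, 0.0199]
tool_rot: [0.002, 0.035, 0.999, 0.0]
ft_force: [-0.1, -1.8, 5.7]
finger_gap: 0.0594
gripper_force: 67.1
clock: 13.95
eef_pos: [0.5562, 0.1479, 0.0816]
tool_rot: [0.003, 0.035, 0.999, 0.0]
ft_force: [-1.5, 0.8, -4.1]
finger_gap: 0.0593
gripper_force: 66.6
```

```bash
python3 -m handwheel '[[[0.1,0.4,0],[0,0,0],40],[[0.2,0.7,0],[0,0,0],40],[[0.25,0.8,0],[0,0,0],40],[[0.25,0.8,0],[0,0,0],40],[[0.25,0.8,0],[0,0,0],40],[[0.2,0.8,0],[0,0,0],40],[[0.2,0.6,0],[0,0,0],40],[[0,0,0],[0,0,0],40]]'
python3 -m handwheel '[[[0,0,0.5],[0,0,0],40],[[0,0,0.5],[0,0,0],40],[[0,0,0.25],[0,0,0],40],[[0,0,0.1],[0,0,0],40],[[0,0,0],[0,0,0],40]]'
```

```text
clock: 14.75
eef_pos: [0.5072, 0.3501, 0.0763]
tool_rot: [-0.002, 0.033, 0.999, -0.0]
ft_force: [-1.9, -0.2, -4.8]
finger_gap: 0.0594
gripper_force: 67.3
clock: 15.25
eef_pos: [0.5096, 0.3469, 0.0238]
tool_rot: [-0.0, 0.035, 0.999, -0.0]
ft_force: [-1.7, -0.2, -5.6]
finger_gap: 0.0594
gripper_force: 67.6
```

```bash
python3 -m handwheel '[[[0,0,0],[0,0,0],70],[[0,0,0],[0,0,0],85],[[0,0,0],[0,0,0],85],[[0,0,0],[0,0,0],85],[[0,0,-0.6],[0,0,0],85],[[0,0,-1],[0,0,0],85],[[0,0,-1],[0,0,0],85],[[0,0,-1],[0,0,0],85],[[1,0,-1],[0,0,0],85],[[1,0,0],[0,0,0],85]]'
python3 -m handwheel '[[[1,0,0],[0,0,0],85],[[0,0,0],[0,0,0],85]]'
python3 - <<'E'
from h import *
im,P=cap("scene"); save("c4",cv2.resize(im[130:300,130:420],None,fx=2.7,fy=2.7))
m=((P[...,2]>.05)&(P[...,2]<.075)&(P[...,0]>.40)&(P[...,0]<.70)&(P[...,1]>-.25)&(P[...,1]<.42)).astype(np.uint8)
n,L,st,_=cv2.connectedComponentsWithStats(m)
for i in range(1,n):
    if st[i,4]<60: continue
    q=P[L==i];r=cv2.minAreaRect((q[:,:2]*1000).astype(np.float32)); print(st[i,4],[np.round(x,1) for x in r],q[:,2].mean().round(3))
im=im[:,:,::-1].copy();hsv=cv2.cvtColor(im,cv2.COLOR_BGR2HSV)
m=(hsv[...,0]>15)&(hsv[...,0]<35)&(hsv[...,1]>150)&(P[...,2]>.025)&(P[...,2]<.045)&(P[...,0]>.678)&(P[...,0]<.72)
for y0 in np.arange(-.25,.25,.1):
    k=m&(P[...,1]>y0)&(P[...,1]<y0+.1); print("rail",y0.round(2),k.sum(),np.median(P[k][:,0]).round(4) if k.any() else None)
E
```

```text
clock: 16.25
eef_pos: [0.438, 0.3538, 0.2105]
tool_rot: [0.005, 0.036, 0.999, 0.003]
ft_force: [0.0, 1.6, 0.0]
finger_gap: 0.0852
gripper_force: 0.0
clock: 16.45
eef_pos: [0.391, 0.3554, 0.2033]
tool_rot: [-0.001, 0.033, 0.999, -0.0]
ft_force: [0.6, -0.5, 0.3]
finger_gap: 0.0852
gripper_force: 0.0
104 [array([668.9, 386.9]), array([25.1, 60.2]), np.float64(29.4)] 0.063
125 [array([657.6, 291.5]), array([31.7, 66.6]), np.float64(37.4)] 0.062
510 [array([510.9, 345.8]), array([ 65.1, 106.8]), np.float64(85.9)] 0.061
567 [array([626.6, -16.5]), array([108.6,  62.2]), np.float64(0.7)] 0.059
610 [array([ 631.6, -123. ]), array([108.3,  60.9]), np.float64(0.7)] 0.059
rail -0.25 92 0.6869
rail -0.15 25 0.6864
rail -0.05 16 0.6864
rail 0.05 70 0.6872
rail 0.15 70 0.6867
```

View pics/c4.png

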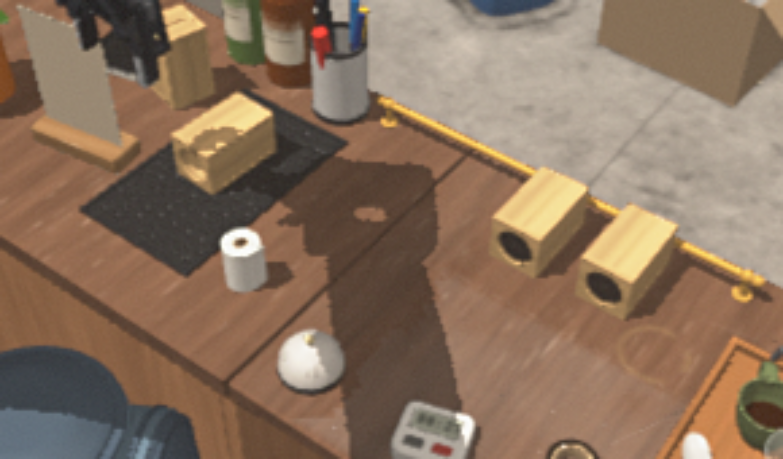

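A lies on the mat at (224,145). B and C lie against the rail at (540,222) and (628,262), about 61 mm and 56 mm from its axis. B was pushed until it met firm resistance. The bystanders look where they were, so I'm handing in.

```bash
python3 -c "
from plant import ctrl
print(ctrl.finish_job())"
```

```text
the job is handed in; nothing more can be done
None
```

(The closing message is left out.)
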